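# Pop the pearl carrier and trap it

### The job

On the pearl-drilling jig, push the swivel keeper aside by its stud, well clear of the round brass key it covers. Then press the key fully down with one finger, so that the spring pops the steel pearl carrier along its channel, and catch the carrier with the other finger standing in the channel ahead of it, beside the key, before it slides off the open end. Do not lift or tip the carrier, leave the things around the jig where they are, and finish while holding: one finger keeps the key down and the spring presses the carrier, out of its nest and at rest, against the other finger.

Things in the scene. Friction and masses are not known exactly. Their poses are not given: they have to be found in the camera images.
- jig: Pearl-drilling jig, fixed: dark wooden base 22 mm high at x -60..100, y -30..82 mm of its own frame. Origin on the bench under the channel's axis, z up. The channel runs along its x axis (y = 0) and the carrier pops towards -x. Spring housing 62 mm high at x 60..100, y -22..22 mm; carrier's nest at x 16..52 mm before it; key at x -20, y 60 mm in a block 36 x 36 mm, 36 mm high
- channel (a point): Point on the channel's axis beside the key: on the aluminium floor, 30 mm above the bench, at x -20, y 0 mm of the jig's frame. Floor from x 60 to the open end at x -60 mm; brass rails on both sides, inner faces 16 mm and outer faces 22 mm from the axis, 6 mm above the floor. A 22 mm wide finger centred here stops the carrier with its centre at about x = 9 mm of the jig's frame
- key (a joint): Spring key, travel in m: 0 up, 0.008 fully down; 1.5 N starts it, 4 N holds it fully down, it springs back when let go. One piece with it is a gate plate, 4 mm thick, at x 11..15 mm of the jig's frame, which keeps the carrier in its nest; after 6 mm of travel the plate is below the floor and the carrier shoots out at once
- keeper (a joint): Swivel keeper, angle in rad: 0 with its arm straight over the key (towards -x of the jig), growing as the arm swings outwards, away from the channel (towards +y); stop at 1.3. It starts between 0 and 0.25, clears the key from 0.6 on, and stays where it is left. Flat steel arm 66 x 18 x 6 mm, 51 to 57 mm above the bench, on an upright pivot at x 30, y 60 mm of the jig's frame; about 0.6 N at the stud moves it
- keeper_stud (a point): Middle of the upright steel stud near the arm's free end, 10 mm across, from 57 to 75 mm above the bench (this point at 66 mm), 55 mm from the pivot; moves with the keeper on a circle about the pivot. Push its channel side with a fingertip
- key_top (a point): Centre of the flat top of the round brass key, 26 mm across; 48 mm above the bench when up, 40 mm when fully down (moves with the key). It lies 60 mm from the channel's axis, straight across from point channel. A fingertip at 40 mm is 10 mm above the channel floor and 4 mm above rails and key block, so two fingertips at one height can hold the key down and bar the 24 mm high carrier
- carrier: Loose smooth steel block 36 mm long (along the channel), 29 mm wide, 24 mm high, about 60 g, a pearl on top (to 35 mm). Origin at the centre of its underside, axes as the jig's. Starts with its centre at x = 34 mm of the jig's frame. The plunger behind pushes it to -x with 2.8 N, falling to 0.8 N after 50 mm, where it stops; uncaught, the carrier slides on, off the open end
- jar: Bystander: lidded glass jar, 44 mm across, 55 mm high, origin under its centre
- bowl: Bystander: small white bowl of pearls, 74 mm across, 28 mm high, origin under its centre
- spool: Bystander: wooden thread spool, 36 mm across, 40 mm high, origin under its centre
- weight: Bystander: small brass weight with a neck, 28 mm across, 36 mm high, origin under its centre
- glue: Bystander: small amber glue bottle, 30 mm across, 65 mm high, origin under its centre
- scissors: Bystander: small steel scissors lying flat, about 115 mm long along their x axis, 6 mm high, origin near the pivot
There are look-alikes about, which are no part of the job. Of the things like the carrier, leave any that is red or turquoise; of the rest the larger one is meant.

How it is judged:
By the outcome, as a careful person would: the job done as asked, in the order asked, and still so for the second after the job is handed in, while the arm keeps its last pose, push and grip.
It also fails if it takes over 35 s, if anything falls off the work surface, if the arm or the gripper's body presses on something with over 40 N, if the wrist force passes 120 N, or if a joint passes its speed limit or range.

### The arm

A 7-joint arm with a two-finger parallel gripper is mounted at the origin on the work surface. World frame = base frame: x ahead of the robot, y to its left, z up, the work surface at z = 0. Lengths are in mm, angles in rad, forces in N, time in s.
With the tool pointing down it reaches from about 400 to 875 mm from the base axis. Payload 4.4 kg.
Tool frame: the origin (TCP) lies at the very end of the fingers, on their centre line; the grasp point (between the pads) lies 19 mm behind it (ctrl.grasp_offset is the distance from the TCP to the grasp point, in mm); z points along the fingers, y is the line along which they close (so a half turn about z gives the same grasp; the last joint's range is limited). The gripper opens to 85 mm and grips with 20 to 120 N. Pads are 22 mm wide; open, the fingers measure 114 mm over their backs; the gripper's body (76 mm by 85 mm) begins 54 mm behind the grasp point. The pads swing forward as they close: fully open they stand 13 mm farther back than shut.
Start: joints at [1.081, 0.628, 0.038, 1.517, -0.027, 0.996, -0.02], TCP at [267.326, -592.499, 231.313] pointing down, gripper open.
Joint ranges: [-3.06, 3.06], [-0.37, 2.12], [-1.25, 1.32], [0.18, 2.47], [-1.1, 4.24], [0.23, 1.98], [-2.94, 2.94]. Speed limits (rad/s): [2.57, 2.57, 3.14, 3.14, 3.14, 3.14, 3.14].

### API

Orientations are given as [roll, pitch, yaw] about the fixed x, y, z axes, in that order (R = Rz(yaw) Ry(pitch) Rx(roll)).
In Python, from cell import status, cams, ctrl gives the robot as it stands.
- The arm moves only by the tool move_arm, never from a script. Its argument "plan" is a list of rows, each a list of 3 entries, a list of its own where there are three numbers: the shift along the world's x, y, z in mm, then the turn, a rotation vector about the world's x, y, z in degrees, then the opening, from 0 (shut) to 1 (fully open). In form: [[[x, y, z], [wx, wy, wz], gripper], ...]. A call has 1 to 10 rows; each row shifts and turns the commanded pose from where the row before left it; what a row does not reach is not made up. A row lasts 1/8 s, in which the tool goes at most 62.5 mm and 10.7 degrees, less where a joint would pass 70% of its speed; a pose out of reach is approached as far as the arm can. A call with a gripper value outside its range is refused whole. The fingers move at their own pace and stop on an object; the grip force is fixed at half the most. Time passes only in rows, so rows that do not move let the fingers close. It gives the time, the measured TCP pose, the force, the opening and the grip force at its end, in the units of the state.
- status.read_state(): the state, without advancing time (a new reading comes with each control period).
- cams.get_image(name): name is "side" or "top"; returns the picture (384x512x3 uint8, blue, green, red); there is no depth.
- cams.camera_params(name): a dict with "K" (3x3 intrinsics, pixels), "k1" (the pictures are not rectified: a ray, as slopes to the right and down, at radius r is drawn at 1 + k1 r^2 times it, then the intrinsics apply), "pose" (4x4, takes a point from camera to world coordinates). Camera axes: x right, y down, z forward; pixel columns grow to the right and rows downward; lengths in mm; the calibration is good to about 2 mm. A picture is of the moment at which its call begins. camera_params takes no time and is no camera call.
- ctrl.finish_job(): hands the job in; it is judged then, once.
The state is a dict: "clock": time; "qpos": joint angles; "qd": joint speeds; "tau": joint torques, N m; "eef_pos": TCP position; "tool_rot": TCP orientation; "force": force on the tool from outside, world axes, zero at the start; "torque": the same for the moment, N m; "width": finger opening in mm; "gripper_force": force on a finger pad.
Only numpy, scipy, OpenCV 4.12 (cv2) and the standard library are available. Lean on these libraries where they do the work, as an engineer would, in place of code of your own. Each camera call takes 0.05 s, during which the arm holds its last target. There are 200 camera calls.

## Working session

There is one attempt and no reset: what is moved stays moved. The work goes in short steps, Python scripts to look and compute and a tool call to move; the robot and the scene stay as the last step left them, time stands still between calls to the robot, and variables do not carry over. Pictures are saved under pics/ and viewed, at most 10 in all, crops included, and the job is handed in when it is done.

Besides the shell and the picture viewer there is one more tool, called after "Emit:" in YAML: its name, and indented under it one key for each argument. move_arm: Moves the arm, as the interface text tells. Its arguments: {"type":"object","properties":{"plan":{"type":"array","items":{"type":"array"}}},"required":["plan"]}

```bash
mkdir -p pics
python3 - <<'E'
from cell import status,cams,ctrl
import cv2
for n in("top","side"):
    cv2.imwrite(f"pics/{n}0.png",cams.get_image(n)); p=cams.camera_params(n); print(n,p)
print(status.read_state(),ctrl.grasp_offset)
E
```

```text
top {'K': array([[349.89440769,   0.        , 253.88003146],
       [  0.        , 349.89440769, 190.18873208],
       [  0.        ,   0.        ,   1.        ]]), 'k1': -0.07517596444081033, 'pose': array([[-9.15122115e-02, -9.70587546e-01,  2.22677638e-01,
         4.05652456e+02],
       [-9.95781912e-01,  8.77050746e-02, -2.69481566e-02,
         5.80968291e+01],
       [ 6.62558629e-03, -2.24204450e-01, -9.74519608e-01,
         8.83929999e+02],
       [ 0.00000000e+00,  0.00000000e+00,  0.00000000e+00,
         1.00000000e+00]])}
side {'K': array([[352.79075043,   0.        , 249.54595761],
       [  0.        , 352.79075043, 191.4123252 ],
       [  0.        ,   0.        ,   1.        ]]), 'k1': -0.003966225255487964, 'pose': array([[ 9.84884901e-01, -1.29208836e-01,  1.15355140e-01,
         4.90490394e+02],
       [-1.73106512e-01, -7.11224336e-01,  6.81317899e-01,
        -4.53400699e+02],
       [-5.98891000e-03, -6.90988437e-01, -7.22841001e-01,
         6.18896152e+02],
       [ 0.00000000e+00,  0.00000000e+00,  0.00000000e+00,
         1.00000000e+00]])}
{'clock': 0.1, 'qpos': array([ 1.08122413,  0.62928299,  0.03843983,  1.51824773, -0.02700815,
        0.99626484, -0.01997787]), 'qd': array([-8.77347442e-05, -2.56351466e-03,  5.14867144e-04, -6.46353968e-04,
       -9.00930164e-05, -2.43529660e-03,  1.00140257e-03]), 'tau': array([ 4.74285494e-03, -5.64533615e+01,  1.23094942e+00, -1.93973798e+01,
        1.12152824e-02,  5.47322561e-03,  2.43515341e-07]), 'eef_pos': array([ 267.092375  , -591.99656203,  230.46838875]), 'tool_rot': array([-3.13990745e+00,  8.04190837e-06,  4.23794332e-01]), 'force': array([0.3751417 , 1.01481516, 0.78045309]), 'torque': array([ 0.00061161, -0.02101141, -0.01328955]), 'gripper_force': 0.0, 'width': 85.59135532575729} 18.700000000000003
```

View pics/top0.png

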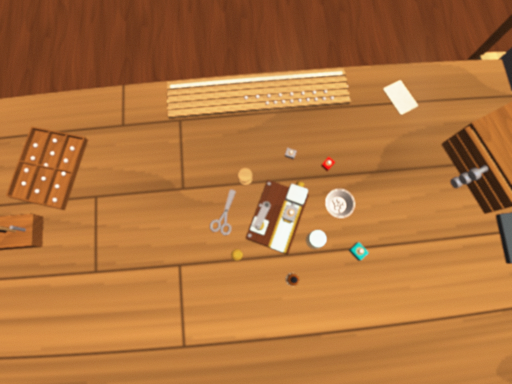

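View pics/side0.png

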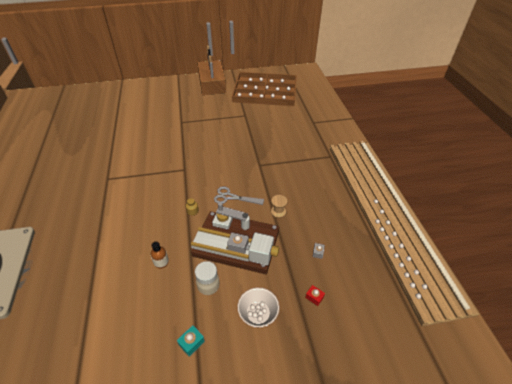

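The top view shows the jig at about (278,217). Things like the carrier are a small grey one at (291,153), a red one at (328,163), a turquoise one at (359,251), and a steel one in the jig's nest at about (290,212). The one in the nest fits: it is neither red nor turquoise and is larger than the other grey one. I'll confirm it in one enlarged crop of both views.

Run:
```python
import cv2,numpy as np
a=cv2.imread("pics/top0.png")[145:265,225:325];b=cv2.imread("pics/side0.png")[195:285,180:330]
a=cv2.resize(a,None,fx=5,fy=5,interpolation=cv2.INTER_CUBIC)[:, :];cv2.imwrite("pics/c1.png",a)
b=cv2.resize(b,None,fx=5,fy=5,interpolation=cv2.INTER_CUBIC);cv2.imwrite("pics/c2.png",b)
```

```text
(no output)
```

View pics/c1.png

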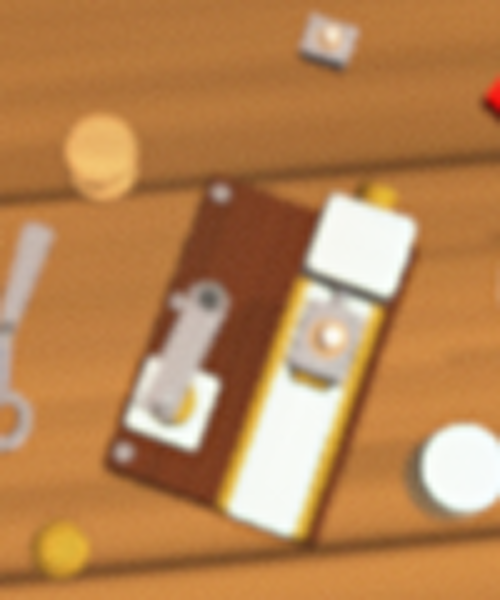

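View pics/c2.png

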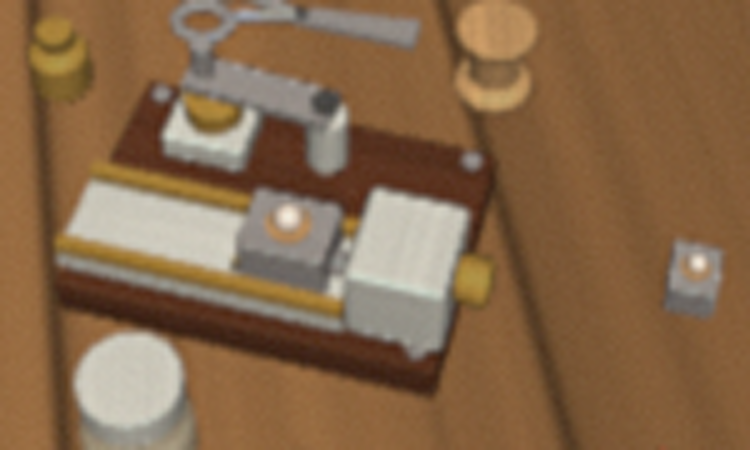

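The crops confirm the carrier: the block in the nest, at crop pixel (325,335) in the top view, is clearly larger than the loose grey one at (330,40). The keeper's arm is over the key, and its stud is at (202,60) in the side crop. Next I'll fit the jig's pose.

```bash
cat > h.py <<'E'
from cell import status,cams,ctrl
import numpy as np
from scipy.optimize import least_squares
P={n:cams.camera_params(n) for n in("top","side")}
def proj(n,X):
    p=P[n];T=np.linalg.inv(p["pose"]);c=T[:3,:3]@X+T[:3,3];s=c[:2]/c[2]
    s=s*(1+p["k1"]*(s@s));return (p["K"]@[*s,1])[:2]
def ray(n,uv,z):
    p=P[n];d=(np.linalg.inv(p["K"])@[*uv,1])[:2];s=d.copy()
    for _ in range(9): s=d/(1+p["k1"]*(s@s))
    v=p["pose"][:3,:3]@[*s,1];o=p["pose"][:3,3];return o+v*(z-o[2])/v[2]
def w(q,X):
    c,s=np.cos(q[2]),np.sin(q[2]);return np.array([q[0]+c*X[0]-s*X[1],q[1]+s*X[0]+c*X[1],X[2]])
OFF={"top":(225,145),"side":(180,195)}
full=lambda n,c:(np.array(c)+.5)/5-.5+OFF[n]
E
python3 - <<'E'
from h import *
t=[((108,465),(-60,82,22)),((208,180),(100,82,22)),((335,192),(100,22,62)),((415,220),(100,-22,62)),((388,302),(60,-22,62)),((303,268),(60,22,62)),((218,508),(-60,22,36)),((305,540),(-60,-22,36)),((315,545),(-60,-30,22)),((210,297),(30,60,60))]
s=[((150,85),(-60,82,22)),((493,160),(100,82,22)),((378,188),(60,22,62)),((470,205),(100,22,62)),((345,285),(60,-22,62)),((97,165),(-60,19,36)),((62,240),(-60,-19,36)),((325,100),(30,60,60)),((60,285),(-60,-30,22))]
D=[("top",full("top",a),np.array(b,float)) for a,b in t]+[("side",full("side",a),np.array(b,float)) for a,b in s]
def f(q,names=("top","side")): return np.concatenate([proj(n,w(q,X))-a for n,a,X in D if n in names])
q0=[460,10,-1.9+np.pi]
c=ray("top",full("top",(261,360)),30);print(c)
for names in (("top",),("side",),("top","side")):
    best=min((least_squares(f,[c[0],c[1],y],loss="soft_l1",args=(names,)) for y in(0,1.5,3,-1.5)),key=lambda r:r.cost)
    print(names,best.x.round(3),best.cost);q=best.x
    print(f(q,names).reshape(-1,2).round(1).tolist())
np.save("q.npy",q)
for n,cc,z in(("side",(202,50),75),("top",(162,410),75)):
    g=ray(n,full(n,cc),z)-w(q,np.array([0,0,0.]));co,si=np.cos(q[2]),np.sin(q[2])
    l=np.array([co*g[0]+si*g[1],-si*g[0]+co*g[1]])-[30,60];print(n,l,np.hypot(*l),np.arctan2(l[1],-l[0]))
for nm,X in dict(channel=(-20,0,30),key=(-20,60,48),pivot=(30,60,57)).items(): print(nm,w(q,np.array(X,float)))
# bystanders
for nm,cc,z in(("weight",(62,550),36),("jar",(460,470),55),("spool",(102,145),40)): print(nm,ray("top",full("top",cc),z))
print("scissor",ray("top",full("top",(8,420)),6),"bowl",ray("top",(341,203),28),"glue",ray("top",(293,280),50))
E
```

```text
[529.18098444 -15.66271216  30.        ]
('top',) [ 5.03576e+02 -3.25190e+01 -4.41000e-01] 3.042799063893379
[[-1.3, 0.6], [0.5, -1.7], [-0.9, -0.1], [0.3, 0.4], [0.6, -0.7], [0.2, -0.1], [0.0, 0.0], [-0.1, -0.1], [0.5, 0.3], [-0.3, 0.5]]
('side',) [506.516 -33.121 -31.862] 4.964100088604162
[[-0.1, -0.9], [1.7, -0.9], [-0.5, -0.2], [0.9, 0.8], [0.0, -1.5], [-0.5, 0.9], [-0.4, 0.4], [0.8, 0.7], [-1.2, -0.2]]
('top', 'side') [ 5.05004e+02 -3.27590e+01 -4.44000e-01] 11.046940852979912
[[-1.3, -0.2], [0.7, -2.3], [-0.7, -0.6], [0.5, -0.1], [0.7, -1.3], [0.3, -0.7], [-0.0, -0.7], [-0.2, -0.7], [0.4, -0.3], [-0.2, -0.2], [-0.9, -0.9], [0.9, -1.1], [-1.3, -0.3], [0.1, 0.7], [-0.8, -1.6], [-1.3, 0.9], [-1.2, 0.4], [-0.0, 0.6], [-2.0, -0.2]]
side [-53.00392093   1.99741729] 53.04154324004958 0.037666507383233225
top [-61.03978951   1.87558851] 61.068598609129 0.030717644433966754
channel [486.94441196 -24.16449527  30.        ]
key [512.7278787   30.01310936  48.        ]
pivot [557.87588255   8.52688707  57.        ]
weight [445.65387226  89.31403738  36.        ]
jar [ 464.57130627 -101.96708644   55.        ]
spool [642.90813213  52.99362661  40.        ]
scissor [513.8724113  112.17489345   6.        ] bowl [ 548.7908841  -179.94709469   28.        ] glue [374.74077472 -35.913922    50.        ]
```

Emit:
move_arm:
  plan:
    - [[18,48,0],[0,0,-4],0.53]
    - [[18,48,0],[0,0,-4],0.53]
    - [[18,48,0],[0,0,-4],0.53]
    - [[18,48,0],[0,0,-4],0.53]
    - [[18,48,0],[0,0,-4],0.53]
    - [[18,48,0],[0,0,-4],0.53]
    - [[18,48,0],[0,0,-4],0.53]
    - [[18,48,0],[0,0,-4],0.53]
    - [[18,48,0],[0,0,-4],0.53]
    - [[18,48,0],[0,0,-4],0.53]

```text
clock: 1.35
eef_pos: [447.6, -110.9, 231.2]
tool_rot: [3.142, 0.0, -0.277]
force: [1.7, -0.6, -1.5]
width: 45.2
gripper_force: 0.0
```

Emit:
move_arm:
  plan:
    - [[20,50,0],[0,0,-5],0.53]
    - [[20,51,0],[0,0,-4.7],0.53]
    - [[0,0,-40],[0,0,0],0.53]
    - [[0,0,-30],[0,0,0],0.53]
    - [[0,0,0],[0,0,0],0.53]

```text
clock: 1.98
eef_pos: [485.4, -11.3, 159.5]
tool_rot: [3.139, 0.005, -0.443]
force: [0.2, 0.0, 0.8]
width: 45.5
gripper_force: 0.0
```

Run:
```python
from h import *
import cv2
s=status.read_state();print(s["eef_pos"],s["tool_rot"],s["width"])
i=cams.get_image("side");b=cv2.resize(i[130:280,170:310],None,fx=4,fy=4,interpolation=cv2.INTER_CUBIC);cv2.imwrite("pics/c3.png",b)
p=s["eef_pos"]
for d in(-30,30):
  for z in (0,6): X=p+[.43*d,.903*d,z];print(d,z,(proj("side",X)-[170,130])*4)
```

```text
[485.41778152 -11.30823031 159.54498165] [ 3.13907031  0.00469818 -0.44330831] 45.47651266143857
-30 0 [118.3126714  302.22956649]
-30 6 [116.80432827 293.01706006]
30 0 [165.18615166 208.24446315]
30 6 [164.08468908 198.96979435]
```

View pics/c3.png

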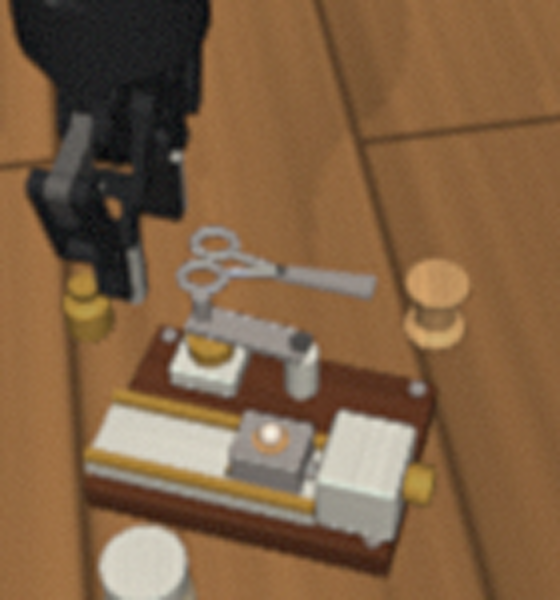

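The near fingertip's underside is at crop pixel (122,295), as predicted. The fingertips are about 3 mm behind the TCP, and the keeper hasn't moved. Next I'll descend beside the stud and push it outwards along its arc.

Emit:
move_arm:
  plan:
    - [[0,0,-30],[0,0,0],0.53]
    - [[0,0,-30],[0,0,0],0.53]
    - [[0,0,-24],[0,0,0],0.53]
    - [[0,0,-14],[0,0,0],0.53]
    - [[0,0,0],[0,0,0],0.53]
    - [[2,4,0],[0,0,0],0.53]
    - [[2,4,0],[0,0,0],0.53]
    - [[2.4,3.8,0],[0,0,0],0.53]
    - [[2.4,3.8,0],[0,0,0],0.53]
    - [[0,0,0],[0,0,0],0.53]

```text
clock: 3.28
eef_pos: [496.4, 4.6, 63.4]
tool_rot: [-3.141, -0.0, -0.443]
force: [-0.5, -0.5, -0.3]
width: 45.4
gripper_force: 0.0
```

Emit:
move_arm:
  plan:
    - [[3.7,4,0],[0,0,0],0.53]
    - [[3.7,4,0],[0,0,0],0.53]
    - [[4.5,3.2,0],[0,0,0],0.53]
    - [[4.5,3.2,0],[0,0,0],0.53]
    - [[5,2.3,0],[0,0,0],0.53]
    - [[5,2.2,0],[0,0,0],0.53]
    - [[5.3,1.2,0],[0,0,0],0.53]
    - [[5.3,1.2,0],[0,0,0],0.53]
    - [[0,0,0],[0,0,0],0.53]

```text
clock: 4.4
eef_pos: [534.0, 25.5, 63.4]
tool_rot: [-3.141, -0.001, -0.444]
force: [-0.4, -0.7, 0.6]
width: 45.3
gripper_force: 0.0
```

Run:
```python
from h import *
import cv2
s=status.read_state();print(s["eef_pos"],s["tool_rot"],s["width"],s["force"])
i=cams.get_image("side");b=cv2.resize(i[130:280,170:310],None,fx=4,fy=4,interpolation=cv2.INTER_CUBIC);cv2.imwrite("pics/c4.png",b)
```

```text
[533.99527081  25.46909733  63.36865367] [-3.14106703e+00 -1.14517042e-03 -4.43653084e-01] 45.31869505157234 [-0.41632538 -0.74574916  0.62749503]
```

View pics/c4.png

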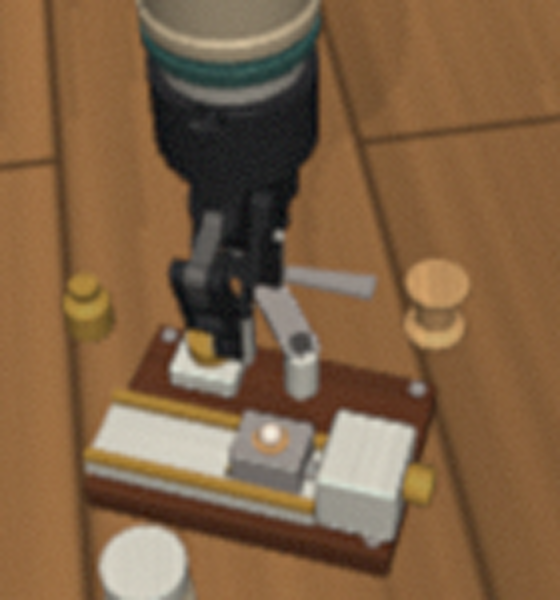

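The keeper is swung out to about 0.95 rad, with its arm running from (300,345) to behind the fingers at (260,290), and the key is uncovered. Next I'll back off, lift and hover over the key and channel.

Emit:
move_arm:
  plan:
    - [[-3,-5,0],[0,0,0],0.53]
    - [[0,0,15],[0,0,0],0.53]
    - [[0,0,12],[0,0,0],0.53]
    - [[-15,-9,0],[0,0,0],0.53]
    - [[-16,-8.5,0],[0,0,0],0.53]
    - [[0,0,-17],[0,0,0],0.53]
    - [[0,0,-17],[0,0,0],0.53]
    - [[0,0,0],[0,0,0],0.53]
    - [[0,0,0],[0,0,0],0.53]

```text
clock: 5.58
eef_pos: [499.7, 3.0, 57.2]
tool_rot: [-3.141, -0.001, -0.444]
force: [-0.1, -0.5, 0.0]
width: 45.2
gripper_force: 0.0
```

Run:
```python
from h import *
import cv2
s=status.read_state();p=s["eef_pos"];print(p,s["tool_rot"],s["width"],s["force"])
i=cams.get_image("side");b=cv2.resize(i[180:280,180:280],None,fx=6,fy=6,interpolation=cv2.INTER_CUBIC);cv2.imwrite("pics/c5.png",b)
q=np.load("q.npy")
for nm,X in dict(key=(-20,60,48),chan=(-20,0,30)).items(): print(nm,(proj("side",w(q,np.array(X,float)))-[180,180])*6)
for d in(-30,30): print(d,(proj("side",p+[.43*d,.903*d,3])-[180,180])*6)
```

```text
[499.73083504   2.95415708  57.19706843] [-3.14099112e+00 -1.18215429e-03 -4.43607476e-01] 45.21076014813276 [-0.13097916 -0.49218287  0.00844259]
key [251.37024667 204.33772918]
chan [198.26215668 369.54488634]
-30 [190.48394032 315.51291183]
30 [248.88326292 181.69166709]
```

View pics/c5.png

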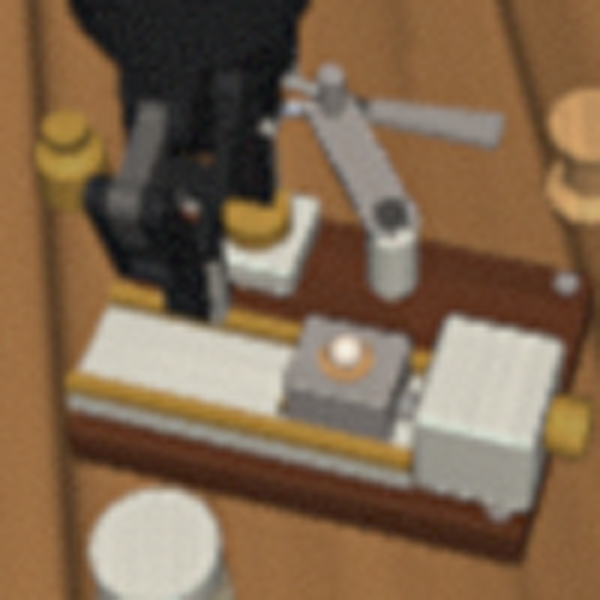

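The view shows the keeper swung well aside, with its stud at (332,85). The key's right edge is at (291,210), within about 1 mm of the prediction. The channel fingertip at (197,308) is ahead of the carrier and over the channel. Now I'll press.

Emit:
move_arm:
  plan:
    - [[0,0,-6],[0,0,0],0.53]
    - [[0,0,-4],[0,0,0],0.53]
    - [[0,0,-3],[0,0,0],0.53]
    - [[0,0,-2],[0,0,0],0.53]
    - [[0,0,-1],[0,0,0],0.53]
    - [[0,0,0],[0,0,0],0.53]

```text
clock: 6.38
eef_pos: [499.2, 2.9, 40.3]
tool_rot: [-3.141, -0.0, -0.444]
force: [0.3, 1.3, 2.4]
width: 45.2
gripper_force: 1.2
```

Emit:
move_arm:
  plan:
    - [[0,0,-1.5],[0,0,0],0.53]
    - [[0,0,-1.5],[0,0,0],0.53]
    - [[0,0,0],[0,0,0],0.53]

```text
clock: 6.75
eef_pos: [499.1, 3.0, 37.7]
tool_rot: [-3.141, 0.0, -0.444]
force: [-1.5, 0.6, 7.7]
width: 45.3
gripper_force: 5.0
```

Emit:
move_arm:
  plan:
    - [[0,0,-0.7],[0,0,0],0.53]
    - [[0,0,0],[0,0,0],0.53]
    - [[0,0,0],[0,0,0],0.53]
    - [[0,0,0],[0,0,0],0.53]

```text
clock: 7.25
eef_pos: [499.1, 3.0, 37.6]
tool_rot: [-3.141, -0.0, -0.444]
force: [-3.3, 0.9, 16.0]
width: 45.1
gripper_force: 8.1
```

Run:
```python
from h import *
import cv2
s=status.read_state();p=s["eef_pos"];print(p,s["force"],s["width"])
i=cams.get_image("side");b=cv2.resize(i[180:280,180:280],None,fx=6,fy=6,interpolation=cv2.INTER_CUBIC);cv2.imwrite("pics/c6.png",b)
```

```text
[499.10573336   3.03913464  37.5692996 ] [-3.30929194  0.85059831 16.00984071] 45.06599742942473
```

View pics/c6.png

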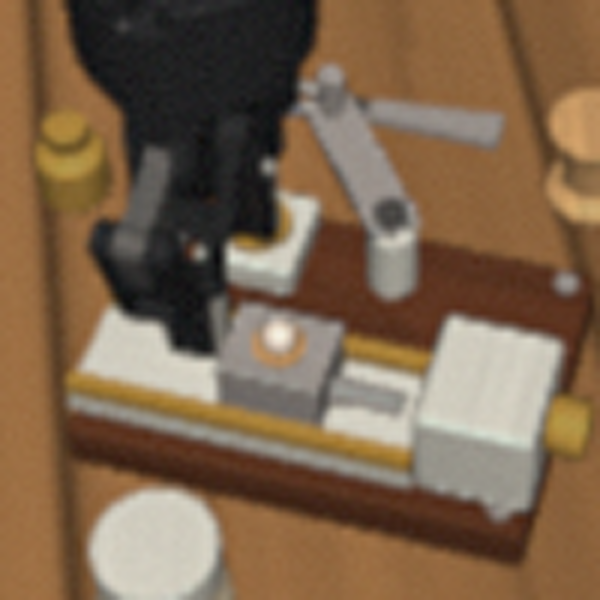

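The key is bottomed: the force rose to 16 N with almost no further travel. The carrier, with its pearl at (280,335), is out of its nest, level, and pressed by the plunger against the channel finger at (210,330).

```bash
python3 -c "
from cell import ctrl;print(ctrl.finish_job())"
```

```text
the job is handed in; nothing more can be done
None
```

The job is handed in: the keeper is swung clear at about 0.9 rad, one finger holds the key fully down at about 16 N, and the carrier is out of its nest at rest against the other finger.

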